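# Set the chaser's dividing turntable to the red line

### The arm

A 6-joint arm with a two-finger parallel gripper is mounted at the origin on the work surface. World frame = base frame: x ahead of the robot, y to its left, z up, the work surface at z = 0. Lengths are in m, angles in degrees, forces in N, time in s.
With the tool pointing down it reaches from about 0.3 to 0.875 m from the base axis. Payload 4.2 kg.
Tool frame: the origin (TCP) lies at the very end of the fingers, on their centre line; the grasp point (between the pads) lies 19 mm behind it; z points along the fingers, y is the line along which they close (so a half turn about z gives the same grasp; the last joint's range is limited). The gripper opens to 85 mm and grips with 20 to 120 N. Pads are 22 mm wide; open, the fingers measure 114 mm over their backs; the gripper's body (76 mm by 85 mm) begins 54 mm behind the grasp point. The pads swing forward as they close: fully open they stand 13 mm farther back than shut.
Start: joints at [64.802, 18.312, 89.639, -0, 72.044, -1.146], TCP at [0.234, 0.525, 0.204] pointing down, gripper open.
Joint ranges: [-177.97, 177.97], [-48.28, 115.42], [12.27, 149.76], [-77.06, 257.06], [2.81, 150.46], [-146.56, 146.56]. Speed limits (degrees/s): [147.25, 147.25, 180, 180, 180, 180].

### API

Orientations are given as a 3x3 rotation matrix whose columns are the frame's x, y, z axes.
In Python, from bench import r gives the robot as it stands. Calls block until the motion is done:
- r.movep(position, orientation): joint-space move of the TCP to a pose.
- r.move_straight(position, attitude=None, feed=0.15): straight line of the TCP; attitude=None keeps the orientation; feed is the mean speed in m/s.
- r.move_j(angles): joint-space move.
- r.grip(opening, newtons=None): opening from 0.0 (shut) to 1.0 (fully open); newtons is the grip in N (None keeps the last); returns when the fingers have stopped.
- r.hold(seconds).
- r.ik(position, orientation): joint angles nearest the present ones, or None.
- r.get_state(): the state.
- r.read_camera(name): name is "side" or "top"; returns a dict with "pixels" (420x560x3 uint8, red, green, blue), "range_z" (420x560 float32, m along the optical axis (not along the pixel's ray), 0 where there is no reading), "fx", "fy", "cx", "cy" (pixels), "D" ([k1, k2, p1, p2, k3] as OpenCV has them; the pictures are not rectified), "T" (4x4, takes a point from camera to world coordinates). Camera axes: x right, y up, looking along -z (the intrinsics and any distortion apply to the point x, -y, -z); pixel columns grow to the right and rows downward; lengths in m; the calibration is good to about 2 mm. A picture is of the moment at which its call begins.
A pose or a line that the arm cannot do raises r.IKError and nothing moves.
- r.finish_job(): hands the job in; it is judged then, once.
The state is a dict: "clock": time; "joints": joint angles; "joint_vel": joint speeds; "tau": joint torques, N m; "eef_pos": TCP position; "tool_rot": TCP orientation; "ft_force": force on the tool from outside, world axes, zero at the start; "moment": the same for the moment, N m; "opening": opening from 0.0 (shut) to 1.0 (fully open); "finger_force": force on a finger pad.
Only numpy, scipy, OpenCV 4.12 (cv2) and the standard library are available. Lean on these libraries where they do the work, as an engineer would, in place of code of your own. Each camera call takes 0.05 s, during which the arm holds its last target. There are 200 camera calls.

### The job

Turn the black dial that carries the copper rosette, gently pushing its brass posts with the fingertips and not pinching hard, until its white index mark lines up with the scale line that has the red button beside it. Leave the dial at rest there, take the hand away, and leave the loose tools and tins standing or lying where they are.

Things in the scene. Friction and masses are not known exactly. Their poses are not given: they have to be found in the camera images.
- dial (a joint): Angle of the round black dial (200 mm across, its flat top 46 mm above the bench) about its upright axle, in rad: 0 when its white mark points along the bed's +x axis, growing anticlockwise seen from above; stops at -3 and +3. The dial is stiff (about 3 N pushed at a post), turns either way, does not spring back and stays where it is left.
- bed: Fixed wooden bed of the dividing turntable, 320 x 320 x 20 mm, screwed down; origin at the centre of its underside, on the dial's axle line. On it stands a fixed aluminium ring, 256 mm across, its top 36 mm above the bench, with black scale lines every 10 degrees; four of them are long and thick, at -90, -50, +50 and +90 degrees from the bed's +x axis, and outside each, on the bed, is a coloured button.
- dial_center (a point): Centre of the dial on the level of its top, 46 mm above the bench. Around it lies a low copper rosette, 92 mm across, at most 4 mm proud, that turns with the dial.
- dial_aim (a point): Point on the dial's white index mark carried straight outwards to 142 mm from the axle, which is the circle on which the buttons stand; it turns with the dial. The painted mark itself is 6 mm wide and runs from 51 to 99 mm from the axle, to the rim. When the mark lines up with a button's scale line, this point lies over that button's centre.
- red_button: Red round button, 22 mm across, 16 mm tall (its top 36 mm above the bench), fixed; origin at the centre of its underside. The long scale line just inside it, pointing at its centre, is the target line. Which of the four places holds red changes from run to run.
- blue_button: Blue button like the red one, at another long line: not the target.
- yellow_button: Yellow button like the red one, at another long line: not the target.
- green_button: Green button like the red one, at another long line: not the target.
- post_fl (a point): Centre of the top of a brass finger post fixed on the dial, 45 degrees anticlockwise (seen from above) from the white mark: 14 mm across, 30 mm tall above the dial's top (its top 76 mm above the bench), 82 mm from the axle.
- post_nl (a point): Centre of the top of a brass finger post fixed on the dial, 135 degrees anticlockwise (seen from above) from the white mark: 14 mm across, 30 mm tall above the dial's top (its top 76 mm above the bench), 82 mm from the axle.
- post_nr (a point): Centre of the top of a brass finger post fixed on the dial, 135 degrees clockwise (seen from above) from the white mark: 14 mm across, 30 mm tall above the dial's top (its top 76 mm above the bench), 82 mm from the axle.
- post_fr (a point): Centre of the top of a brass finger post fixed on the dial, 45 degrees clockwise (seen from above) from the white mark: 14 mm across, 30 mm tall above the dial's top (its top 76 mm above the bench), 82 mm from the axle.
- stake: Bystander: loose small steel stake standing on a near corner of the bed, 26 mm across, 47 mm tall; origin under its centre.
- tack_tin: Bystander: loose small copper tin standing on the other near corner of the bed, 34 mm across, 30 mm tall; origin under its centre.
- punch_a: Bystander: loose steel chasing punch lying beside the bed on its -y side, about 103 mm long, 14 mm thick; origin on its underside near the middle.
- punch_b: Bystander: loose steel chasing punch lying beside the bed on its +y side, about 103 mm long, 17 mm thick; origin on its underside near the middle.
- hammer: Bystander: loose hammer with a wooden handle lying on the bench to the right (-y); origin on its underside.
- mallet: Bystander: loose brass-headed mallet, about 240 mm long, 44 mm tall, lying on the bench to the left (+y); origin on its underside.
- battery: Bystander: loose black and yellow battery pack, 120 x 75 x 64 mm, on the bench to the left (+y); origin under its centre.

How it is judged:
By the outcome, as a careful person would: the job done as asked, in the order asked, and still so for the second after the job is handed in, with the robot touching nothing.
It also fails if it takes over 45 s, if anything falls off the work surface, if the arm or the gripper's body presses on something with over 40 N, if the wrist force passes 120 N, or if a joint passes its speed limit or range.

## Working session

There is one attempt and no reset: what is moved stays moved. The work goes in short steps, each a Python script; the robot and the scene stay as the last script left them, time stands still between calls to the robot, and variables do not carry over. Pictures are saved under pics/ and viewed, at most 10 in all, crops included, and the job is handed in when it is done.

```bash
mkdir -p pics; ls
cat > h.py <<'E'
import numpy as np, cv2
from bench import r
def shot(n,f=None):
    c=r.read_camera(n)
    if f: cv2.imwrite('pics/'+f,c['pixels'][:,:,::-1])
    return c
def ray(c,u,v):
    K=np.array([[c['fx'],0,c['cx']],[0,c['fy'],c['cy']],[0,0,1.]])
    p=cv2.undistortPoints(np.array([[[u,v]]],float),K,np.array(c['D'],float))[0,0]
    T=np.array(c['T']); return T[:3,3],T[:3,:3]@np.array([p[0],-p[1],-1.])
def onz(c,u,v,z):
    o,d=ray(c,u,v); return o+d*(z-o[2])/d[2]
def proj(c,P):
    T=np.array(c['T']); q=(np.atleast_2d(P)-T[:3,3])@T[:3,:3]; q=q*[1,-1,-1]
    K=np.array([[c['fx'],0,c['cx']],[0,c['fy'],c['cy']],[0,0,1.]])
    return cv2.projectPoints(q,np.zeros(3),np.zeros(3),K,np.array(c['D'],float))[0][:,0]
E
python3 - <<'E'
from h import *
for n in('top','side'):
    c=shot(n,n+'1.png'); print(n,np.round(c['T'],3).tolist(),c['fx'],c['D'])
print(r.get_state())
E
```

```text
pics
top [[0.005, 0.99, -0.141, 0.406], [-1.0, 0.001, -0.026, -0.035], [-0.026, 0.141, 0.99, 1.151], [0.0, 0.0, 0.0, 1.0]] 417.45548153397107 [0.03662875 0.         0.         0.         0.        ]
side [[0.879, 0.257, -0.402, 0.129], [-0.477, 0.512, -0.715, -0.766], [0.023, 0.82, 0.572, 0.684], [0.0, 0.0, 0.0, 1.0]] 435.4162017472497 [-0.11986032  0.          0.          0.          0.        ]
{'clock': 0.1, 'joints': array([ 6.48016192e+01,  1.83491490e+01,  8.96998127e+01,  1.79784239e-03,
        7.20439498e+01, -1.14610049e+00]), 'joint_vel': array([ 0.07157113, -0.02446515, -0.18206891,  0.03530247, -0.01523986,
        0.0148255 ]), 'tau': array([ 2.37408922e-04, -4.16409230e+01, -2.34706771e+01, -1.24368057e-04,
        4.86145102e-03, -4.35254563e-06]), 'eef_pos': array([0.23414455, 0.52465412, 0.20365194]), 'tool_rot': array([[-9.13169970e-01,  4.07578325e-01, -7.17416635e-04],
       [ 4.07578951e-01,  9.13168814e-01, -1.45458899e-03],
       [ 6.22635530e-05, -1.62069091e-03, -9.99998685e-01]]), 'ft_force': array([ 0.07414369, -0.01593235, -0.13499166]), 'moment': array([-0.00456731, -0.00793694,  0.06766151]), 'finger_force': 0.0, 'opening': 1.0004478166755844}
```

View pics/top1.png

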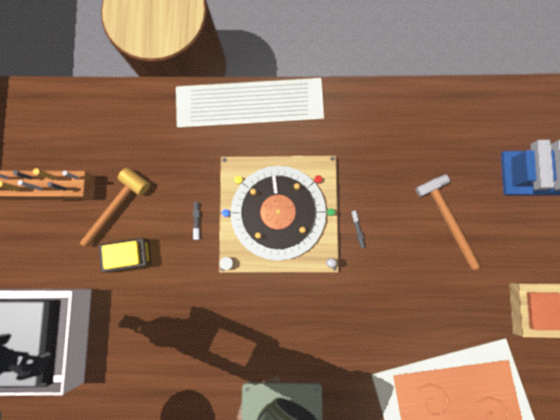

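View pics/side1.png

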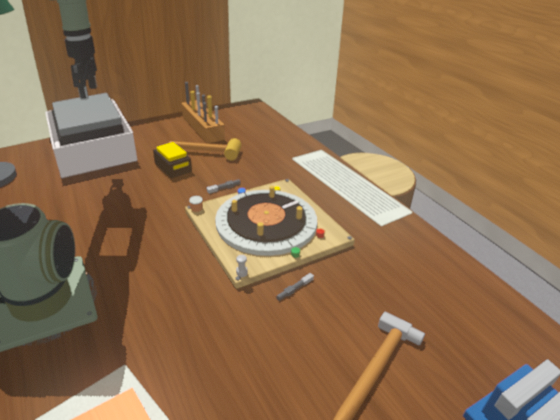

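Top view: the dial is centred near (277,212). The white mark is near (275,184), roughly 5° left of +x. Red is at (318,179), which looks like the -50° line, with yellow (238,180), blue (226,213) and green (332,212). The posts are near (252,192), (296,186), (302,230) and (258,235). Next I'll fit the bed pose and dial angle.

```bash
cat >> h.py <<'E'
BUT={'red':-50,'green':-90,'yellow':50,'blue':90}
def blob(c,m,near,rad=12):
    v,u=np.nonzero(m); k=np.hypot(u-near[0],v-near[1])<rad
    return np.array([u[k].mean(),v[k].mean()]),k.sum()
def bed(c,guess):
    hsv=cv2.cvtColor(c['pixels'],cv2.COLOR_RGB2HSV); h,s,v=[hsv[:,:,i].astype(int) for i in range(3)]
    M={'red':((h<5)|(h>174))&(s>190)&(v>90),'green':(h>45)&(h<85)&(s>120),'yellow':(h>24)&(h<34)&(s>200)&(v>120),'blue':(h>100)&(h<130)&(s>120)}
    W=[];L=[]
    for n,a in BUT.items():
        p,k=blob(c,M[n],guess[n]); w=onz(c,*p,.034); print(n,p.round(1),k,w.round(4)); W.append(w[:2]); L.append([.142*np.cos(np.radians(a)),.142*np.sin(np.radians(a))])
    W=np.array(W);L=np.array(L);w0=W.mean(0);l0=L.mean(0)
    a=(L-l0);b=(W-w0); yaw=np.arctan2((a[:,0]*b[:,1]-a[:,1]*b[:,0]).sum(),(a*b).sum())
    R=np.array([[np.cos(yaw),-np.sin(yaw)],[np.sin(yaw),np.cos(yaw)]]); t=w0-R@l0
    print('centre',t.round(4),'yaw',np.degrees(yaw).round(2),'resid mm',(1e3*(L@R.T+t-W)).round(1).tolist())
    return t,yaw
def dial(c,t,yaw):
    """angle from the white mark: bright pixels sampled in polar on dial top"""
    A=np.radians(np.arange(-180,180,.25)); g=cv2.cvtColor(c['pixels'],cv2.COLOR_RGB2GRAY).astype(np.float32)
    hsv=cv2.cvtColor(c['pixels'],cv2.COLOR_RGB2HSV); g=g*(hsv[:,:,1]<70)
    acc=0
    for rr in np.arange(.060,.093,.003):
        P=np.c_[t[0]+rr*np.cos(A+yaw),t[1]+rr*np.sin(A+yaw),0*A+.046]
        p=proj(c,P).astype(np.float32); acc=acc+cv2.remap(g,p[:,:1],p[:,1:],cv2.INTER_LINEAR)[:,0]
    acc=acc/11; i=acc.argmax(); d=(A-A[i]+np.pi)%(2*np.pi)-np.pi
    w=np.where(abs(d)<np.radians(8),np.clip(acc-.4*acc.max(),0,None),0); return np.degrees(A[i]+(w*d).sum()/w.sum()),acc.max()
E
python3 - <<'E'
from h import *
c=shot('top')
t,yaw=bed(c,{'red':(318,179),'green':(332,212),'yellow':(238,180),'blue':(226,213)})
print(dial(c,t,yaw))
for u,v in[(252,192),(296,186),(302,230),(258,235)]:
    w=onz(c,u,v,.076)[:2]-t; print(np.hypot(*w),np.degrees(np.arctan2(w[1],w[0])-yaw))
s=shot('side')
ts,ys=bed(s,{'red':(320,232),'green':(295,252),'yellow':(278,190),'blue':(241,191)})
print(dial(s,ts,ys), dial(s,t,yaw))
x=cv2.resize(c['pixels'][145:285,205:350],None,fx=4,fy=4,interpolation=cv2.INTER_CUBIC)
cv2.imwrite('pics/crop1.png',x[:,:,::-1])
E
```

```text
red [319.  177.5] 2 [ 0.6447 -0.0966  0.034 ]
green [330.4 211.8] 23 [ 0.5506 -0.1266  0.034 ]
yellow [nan nan] 0 [nan nan nan]
blue [225.7 212.5] 32 [0.5481 0.1562 0.034 ]
centre [nan nan] yaw nan resid mm [[nan, nan], [nan, nan], [nan, nan], [nan, nan]]
(np.float64(nan), np.float32(0.0))
nan nan
nan nan
nan nan
nan nan
red [320. 231.] 13 [ 0.6403 -0.096   0.034 ]
green [295.2 250.1] 31 [ 0.5498 -0.1296  0.034 ]
yellow [276.7 188.1] 15 [0.6399 0.1209 0.034 ]
blue [241.3 190.3] 21 [0.5471 0.1544 0.034 ]
centre [0.5486 0.0121] yaw 0.34 resid mm [[0.2, -0.1], [-0.3, -0.2], [-0.6, 0.6], [0.7, -0.3]]
(np.float64(7.543067575858359), np.float32(213.29146)) (np.float64(nan), np.float32(0.0))h.py:20: RuntimeWarning: Mean of empty slice.
  return np.array([u[k].mean(),v[k].mean()]),k.sum()
  ret = ret.dtype.type(ret / rcount)
h.py:41: RuntimeWarning: invalid value encountered in scalar divide
  w=np.where(abs(d)<np.radians(8),np.clip(acc-.4*acc.max(),0,None),0); return np.degrees(A[i]+(w*d).sum()/w.sum()),acc.max()
```

View pics/crop1.png

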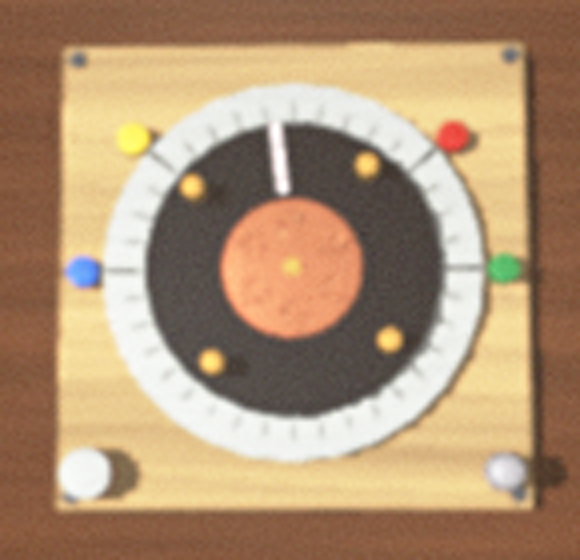

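```bash
sed -i "s/(s>190)&(v>90)/(s>175)\&(v>90)/; s/(h>24)&(h<34)&(s>200)&(v>120)/(h>23)\&(h<36)\&(s>(200 if c['T'][2][2]<.9 else 165))\&(v>150)/" h.py
cat > m.py <<'E'
from h import *
G={'red':(318,179),'green':(331,212),'yellow':(238,180),'blue':(226,213)}
def look():
    c=shot('top'); t,yaw=bed(c,G); print('top dial',dial(c,t,yaw))
    s=shot('side'); ts,ys=bed(s,{'red':(320,232),'green':(295,252),'yellow':(278,190),'blue':(241,191)}); print('side dial',dial(s,ts,ys))
    return c,s,t,yaw
if __name__=='__main__':
    c,s,t,yaw=look()
    for u,v in[(205+192/4,145+186/4),(205+367/4,145+165/4),(205+390/4,145+339/4),(205+212/4,145+361/4)]:
        w=onz(c,u,v,.075)[:2]-t; print('post',np.hypot(*w).round(4),np.degrees(np.arctan2(w[1],w[0])-yaw).round(1))
    for th in (52,20,-5):
        a=np.radians(th)+yaw; e=np.array([np.cos(a),np.sin(a)])
        for sg in(1,-1):
            R=np.array([[sg*e[0],-sg*-e[1]*-1*-1 if 0 else sg*e[1],0],[sg*e[1],-sg*e[0],0],[0,0,-1]]); print(th,sg,np.linalg.det(R),r.ik([*(t+.082*e),.053],R))
E
python3 m.py
```

```text
red [317.7 178.7] 29 [ 0.6415 -0.0931  0.034 ]
green [330.5 211.7] 22 [ 0.5508 -0.1268  0.034 ]
yellow [241.  179.5] 2 [0.6392 0.1164 0.034 ]
blue [225.6 212.6] 31 [0.5479 0.1563 0.034 ]
centre [0.5492 0.0129] yaw 0.3 resid mm [[-0.4, -2.3], [-0.8, -2.2], [0.7, 5.8], [0.6, -1.4]]
top dial (np.float64(8.555964284444867), np.float32(250.00977))
red [319.6 231.4] 21 [ 0.6384 -0.0969  0.034 ]
green [295.2 250.1] 31 [ 0.5498 -0.1296  0.034 ]
yellow [276.7 188.1] 15 [0.6399 0.1209 0.034 ]
blue [241.3 190.3] 21 [0.5471 0.1544 0.034 ]
centre [0.5481 0.0121] yaw 0.15 resid mm [[1.3, 0.5], [-1.3, -0.3], [-0.7, 0.2], [0.7, -0.3]]
side dial (np.float64(7.74878567889189), np.float32(213.47105))
post 0.0822 52.8
post 0.0801 -38.0
post 0.0816 -128.8
post 0.0828 141.8
52 1 1.0 [ 6.30886420e+00  2.82435817e+01  9.73930059e+01 -2.54444375e-14
  5.43634124e+01  4.40054815e+01]
52 -1 1.0 [ 6.30886420e+00  2.82435817e+01  9.73930059e+01 -2.54444375e-14
  5.43634124e+01 -1.35994518e+02]
20 1 0.9999999999999999 [ 2.73315728e+00  3.00214151e+01  9.40525724e+01 -2.54444375e-14
  5.59260125e+01  7.24297746e+01]
20 -1 0.9999999999999999 [ 2.73315728e+00  3.00214151e+01  9.40525724e+01 -2.54444375e-14
  5.59260125e+01 -1.07570225e+02]
-5 1 1.0 [-4.78066993e-01  3.02914531e+01  9.35405944e+01 -2.54444375e-14
  5.61679525e+01  9.42185503e+01]
-5 -1 1.0 [-4.78066993e-01  3.02914531e+01  9.35405944e+01 -2.54444375e-14
  5.61679525e+01 -8.57814497e+01]
```

```bash
python3 - <<'E'
s=open('h.py').read()
s=s.replace("W.append(w[:2]);","\n        if k<10: continue\n        W.append(w[:2]);"); open('h.py','w').write(s)
E
cat > a.py <<'E'
from m import *
T=np.array([.5487,.0127]); YAW=np.radians(.2)
def pose(th,z,rad=.082):
    a=np.radians(th)+YAW; e=np.array([np.cos(a),np.sin(a)])
    return [*(T+rad*e),z],np.array([[e[0],e[1],0],[e[1],-e[0],0],[0,0,-1.]])
def sweep(a,b,feed=.04,z=.054):
    for th in np.linspace(a,b,max(1,int(np.ceil(abs(b-a)/9)))+1)[1:]:
        r.move_straight(*pose(th,z),feed=feed)
    s=r.get_state(); print('at',b,'F',s['ft_force'].round(1),'clock',round(s['clock'],2))
def side():
    s=shot('side'); return dial(s,np.array([.5483,.0121]),np.radians(.25))
E
python3 - <<'E'
from a import *
r.grip(.45,20)
r.movep(*pose(52.7,.16))
r.move_straight(pose(52.7,.054)[0],feed=.08)
s=r.get_state(); print(s['ft_force'].round(2),s['eef_pos'],s['opening'],s['clock'])
print(side()); shot('side','side2.png')
sweep(52.7,35); print(side())
E
```

```text
[-0.03  0.55 -0.22] [0.59860889 0.07815475 0.05459514] 0.4511844443401749 4.375
(np.float64(7.4048902066767495), np.float32(159.96689))
at 35 F [0.  0.2 0.4] clock 5.41
(np.float64(8.054268772720226), np.float32(154.2247))
```

View pics/side2.png

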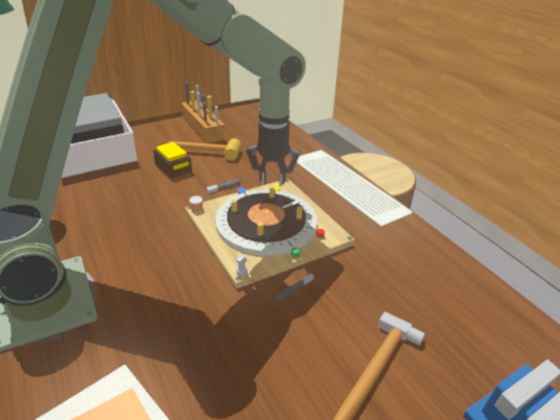

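The fingers look high or behind the post, and the sweep met no force. I'll look at a close crop of the present state.

Run:
```python
from a import *
c=shot('side'); b=shot('top')
f=lambda i,y0,y1,x0,x1:cv2.resize(i['pixels'][y0:y1,x0:x1],(400,400),interpolation=cv2.INTER_CUBIC)
cv2.imwrite('pics/cr2.png',np.hstack([f(c,120,260,200,340),f(b,140,280,205,345)])[:,:,::-1])
print(proj(c,[pose(35,.054)[0]]),proj(b,[pose(35,.054)[0]]), r.get_state()['eef_pos'],pose(35,.054)[0])
```

```text
[[280.05595445 194.97701767]] [[260.87486037 186.5908859 ]] [0.61538042 0.0602178  0.05396739] [np.float64(0.6157058816634805), np.float64(0.05996744992592304), 0.054]
```

View pics/cr2.png

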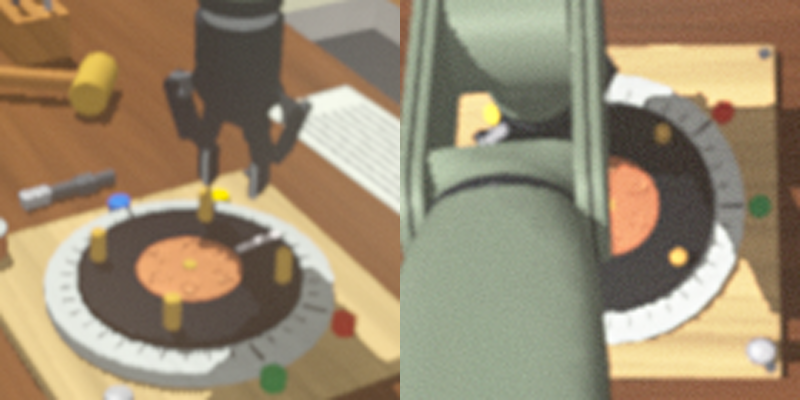

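Run:
```python
from a import *
c=shot('side'); Z=c['range_z']
for u in (270,271,272,273,274,289,290,291):
    for v in (176,179,181,183,185,187,190,194):
        o,d=ray(c,u+.0,v); P=o+d*Z[v,u]; print(u,v,P.round(3),c['pixels'][v,u])
```

```text
270 176 [0.596 0.082 0.106] [101  93  88]
270 179 [0.594 0.078 0.099] [103  96  92]
270 181 [0.595 0.079 0.092] [109  99  92]
270 183 [0.646 0.171 0.021] [174 147 113]
270 185 [0.64  0.16  0.022] [231 203 132]
270 187 [0.593 0.075 0.077] [217 184  98]
270 190 [0.594 0.076 0.067] [163 139  91]
270 194 [0.595 0.078 0.053] [151 122  67]
271 176 [0.595 0.073 0.11 ] [125 122 117]
271 179 [0.593 0.07  0.104] [124 122 117]
271 181 [0.596 0.075 0.094] [124 122 118]
271 183 [0.595 0.073 0.089] [145 134 123]
271 185 [0.6   0.082 0.077] [217 188 120]
271 187 [0.595 0.073 0.077] [200 167  80]
271 190 [0.594 0.071 0.069] [153 125  66]
271 194 [0.595 0.071 0.057] [155 126  66]
272 176 [0.595 0.069 0.113] [118 115 110]
272 179 [0.597 0.072 0.102] [115 109 105]
272 181 [0.598 0.073 0.095] [115 111 107]
272 183 [0.594 0.067 0.093] [114 110 105]
272 185 [0.602 0.08  0.077] [192 164 102]
272 187 [0.6   0.076 0.074] [174 143  74]
272 190 [0.596 0.068 0.07 ] [155 126  68]
272 194 [0.597 0.071 0.056] [154 126  66]
273 176 [0.598 0.07  0.112] [90 81 74]
273 179 [0.599 0.071 0.102] [88 80 72]
273 181 [0.599
[... 833 characters left out ...]
8] [215 191 141]
289 194 [0.654 0.077 0.036] [226 224 212]
290 176 [0.622 0.026 0.129] [83 75 69]
290 179 [0.626 0.032 0.115] [98 92 87]
290 181 [0.627 0.033 0.109] [94 87 82]
290 183 [0.627 0.032 0.103] [94 89 81]
290 185 [0.629 0.034 0.096] [90 84 76]
290 187 [0.628 0.032 0.091] [120 108  92]
290 190 [0.679 0.112 0.021] [223 198 144]
290 194 [0.655 0.074 0.037] [228 222 206]
291 176 [0.626 0.028 0.127] [82 75 67]
291 179 [0.629 0.031 0.115] [84 76 71]
291 181 [0.63  0.032 0.109] [84 76 69]
291 183 [0.63  0.031 0.103] [83 74 67]
291 185 [0.629 0.03  0.098] [86 76 68]
291 187 [0.631 0.032 0.091] [152 131  98]
291 190 [0.682 0.113 0.02 ] [226 202 145]
291 194 [0.658 0.073 0.037] [227 219 197]
```

The depth image puts both fingertips at z≈0.089, about 34 mm above the reported TCP. The post top reads 0.077, which is correct. So the finger passed over the post. I'll go back over it, descend in steps using the measured tip height, and watch the force.

```bash
cat >> a.py <<'E'
def tips():
    """lowest gripper height seen by the side camera around the reported TCP (grey, i.e. unsaturated pixels above the posts' surroundings)"""
    c=shot('side'); Z=c['range_z']; p=np.array(r.get_state()['eef_pos']); out=[]
    for v in range(140,215):
        for u in range(250,320):
            if Z[v,u]<=0: continue
            o,d=ray(c,u,v); P=o+d*Z[v,u]; px=c['pixels'][v,u].astype(int)
            if np.hypot(*(P[:2]-p[:2]))<.045 and P[2]>.056 and px.max()-px.min()<28: out.append((P[2],u,v))
    out.sort(); return [(round(float(z),3),u,v) for z,u,v in out[:4]]
E
python3 - <<'E'
from a import *
print(tips())
sweep(35,52.7)
for z in (.045,.036,.030):
    r.move_straight(pose(52.7,z)[0],feed=.04); r.hold(.1)
    s=r.get_state(); print(z,s['eef_pos'].round(4),s['ft_force'].round(2),tips(),round(s['clock'],2))
    if abs(s['ft_force'][2])>3: break
c=shot('side')
cv2.imwrite('pics/cr3.png',cv2.resize(c['pixels'][130:250,210:330],(600,600),interpolation=cv2.INTER_CUBIC)[:,:,::-1])
E
```

```text
[(0.088, 289, 188), (0.088, 271, 183), (0.089, 288, 188), (0.089, 273, 183)]
at 52.7 F [-0.5 -0.4  0.3] clock 6.59
0.045 [0.5982 0.078  0.0449] [ 0.18 -1.08 -0.28] [(0.079, 280, 188), (0.08, 263, 186), (0.083, 263, 185), (0.083, 262, 184)] 7.07
0.036 [0.5982 0.0781 0.0359] [-0.43  0.11  0.44] [(0.066, 263, 190), (0.067, 281, 192), (0.067, 262, 190), (0.068, 264, 190)] 7.59
0.03 [0.5981 0.0781 0.0299] [-0.02  0.49  0.17] [(0.06, 262, 192), (0.06, 263, 192), (0.062, 264, 192), (0.064, 280, 193)] 8.04
```

View pics/cr3.png

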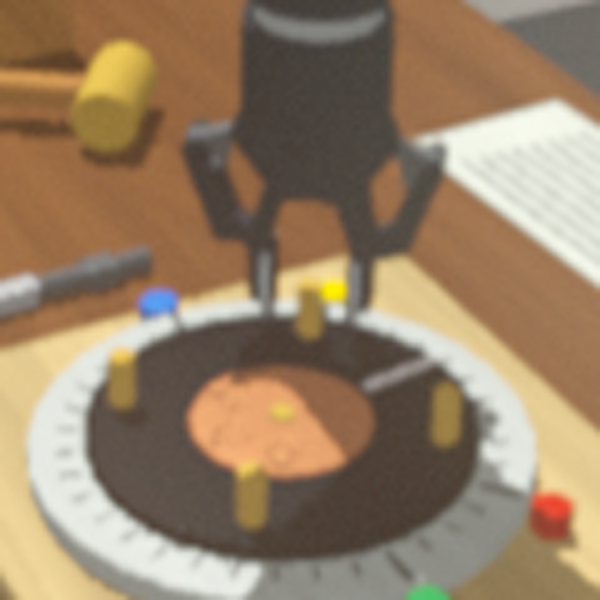

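The fingers now straddle the fl post, post at crop (309,310) and tips at (265,315) and (353,318), with the tips about 16 mm below its top. Sweeping clockwise now.

Run:
```python
from a import *
sweep(52.7,30,z=.030); print(side())
sweep(30,5,z=.030); print(side())
```

```text
at 30 F [-0.1 -0.7  0.2] clock 9.39
(np.float64(-6.806175513614455), np.float32(138.07964))
at 5 F [-0.3 -0.1  0.4] clock 10.79
(np.float64(-30.88547267545585), np.float32(175.55824))
```

Run:
```python
from a import *
sweep(5,-11,z=.030); print(side())
a=-11-8; 
sweep(-11,-9,z=.030)   # back off contact
r.move_straight(pose(-9,.10)[0],feed=.15)
s=r.get_state()
# clear to the left for a look from above
r.movep([.50,.33,.25],np.array(s['tool_rot']))
print(r.get_state()['clock'])
c,s,t,yaw=look()
f=lambda i,y0,y1,x0,x1:cv2.resize(i['pixels'][y0:y1,x0:x1],(400,400),interpolation=cv2.INTER_CUBIC)
cv2.imwrite('pics/cr4.png',np.hstack([f(s,180,270,240,330),f(c,150,250,250,350)])[:,:,::-1])
```

```text
at -11 F [-0.1 -0.1  0.6] clock 11.71
(np.float64(-46.740815647077156), np.float32(210.98712))
at -9 F [0.7 0.  0. ] clock 12.01
14.0583
red [318.4 178.8] 19 [ 0.6411 -0.095   0.034 ]
green [330.5 211.8] 24 [ 0.5505 -0.1268  0.034 ]
yellow [nan nan] 0 [nan nan nan]
blue [225.8 212.7] 28 [0.5477 0.1557 0.034 ]
centre [0.5491 0.014 ] yaw 0.44 resid mm [[0.1, 0.9], [-0.3, -1.2], [0.3, 0.3]]
top dial (np.float64(-46.52311698155468), np.float32(254.56029))
red [319.6 231.6] 21 [ 0.6382 -0.0975  0.034 ]
green [295.2 250.1] 31 [ 0.5498 -0.1296  0.034 ]
yellow [276.5 188. ] 16 [0.6396 0.1214 0.034 ]
blue [241.1 190.3] 22 [0.5466 0.1544 0.034 ]
centre [0.5479 0.012 ] yaw 0.2 resid mm [[1.4, 1.0], [-1.4, -0.3], [-0.8, -0.3], [0.8, -0.4]]
side dial (np.float64(-46.22314550181115), np.float32(212.12189))h.py:20: RuntimeWarning: Mean of empty slice.
  return np.array([u[k].mean(),v[k].mean()]),k.sum()
  ret = ret.dtype.type(ret / rcount)
```

View pics/cr4.png

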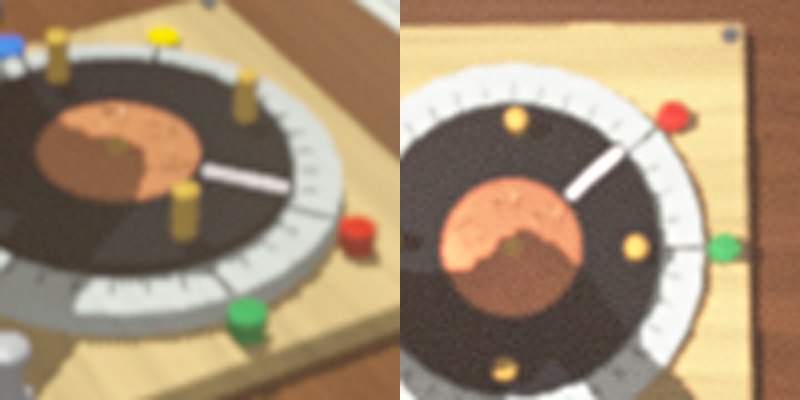

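```bash
cat >> a.py <<'E'
def line(c,t,yaw,nom=-50):
    A=np.radians(np.arange(nom-5,nom+5,.1)); g=cv2.cvtColor(c['pixels'],cv2.COLOR_RGB2GRAY).astype(np.float32); acc=0
    for rr in np.arange(.106,.124,.002):
        P=np.c_[t[0]+rr*np.cos(A+yaw),t[1]+rr*np.sin(A+yaw),0*A+.036]; p=proj(c,P).astype(np.float32)
        acc=acc+cv2.remap(g,p[:,:1],p[:,1:],cv2.INTER_LINEAR)[:,0]
    acc=acc/9; w=np.clip(.6*acc.min()+.4*np.median(acc)-acc,0,None); return np.degrees((w*A).sum()/w.sum()),acc.min(),np.median(acc)
def both():
    for n,t,y in(('top',np.array([.5491,.0143]),.004),('side',np.array([.5481,.0121]),.0038)):
        c=shot(n); m=dial(c,t,y)[0]; l=line(c,t,y); print(n,'mark',round(m,2),'line',np.round(l,2),'diff',round(m-l[0],2))
E
python3 - <<'E'
from a import *
both()
r.movep(*pose(-3,.11))
r.move_straight(pose(-3,.030)[0],feed=.08)
print(r.get_state()['ft_force'])
sweep(-3,-14,z=.030); both()
E
```

```text
top mark -46.48 line [-49.12 205.94 244.43] diff 2.64
side mark -46.4 line [-49.14 185.21 207.43] diff 2.74
[-0.03368329  0.03471573 -0.32136972]
at -14 F [0.5 0.7 0.1] clock 17.51
top mark 30.09 line [-49.05 136.03 138.75] diff 79.14
side mark -49.34 line [-49.15 120.17 134.18] diff -0.19
```

Run:
```python
from a import *
sweep(-14,-11,z=.030)
r.move_straight(pose(-11,.11)[0],feed=.15)
r.movep([.45,.36,.25],np.array(r.get_state()['tool_rot']))
both()
T2=np.array([.5491,.0143])
for n,t,y in(('top',T2,.004),('side',np.array([.5481,.0121]),.0038)):
    c=shot(n); print(n,[np.round(line(c,t,y,a),2).tolist() for a in(-90,-50,50,90)])
    if n=='top': k=c
    else: s=c
# direct aim point vs button, top image
for c,t in((k,T2),(s,np.array([.5481,.0121]))):
    m=np.radians(dial(c,t,.004)[0])+.004
    print('aim px z.036',proj(c,[[t[0]+.142*np.cos(m),t[1]+.142*np.sin(m),.034]]))
f=lambda i,y0,y1,x0,x1:cv2.resize(i['pixels'][y0:y1,x0:x1],(400,400),interpolation=cv2.INTER_CUBIC)
cv2.imwrite('pics/cr5.png',np.hstack([f(s,195,245,280,330),f(k,165,215,275,325)])[:,:,::-1])
print(r.get_state()['clock'])
```

```text
at -11 F [0.8 0.2 0.9] clock 17.87
top mark -49.35 line [-49.13 204.22 243.4 ] diff -0.22
side mark -49.22 line [-49.12 185.39 207.29] diff -0.09
top [[-89.45, 202.07, 234.8], [-49.12, 204.65, 243.52], [50.25, 214.08, 245.02], [89.93, 214.38, 248.58]]
side [[-89.28, 172.78, 209.74], [-49.13, 185.45, 207.39], [50.23, 123.55, 149.81], [90.13, 129.53, 162.08]]
aim px z.036 [[317.71716892 178.46281004]]
aim px z.036 [[320.12519113 230.6689264 ]]
20.325
```

View pics/cr5.png

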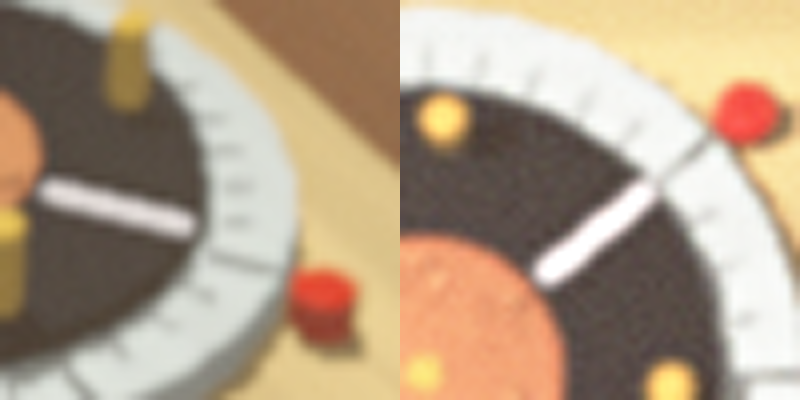

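The extended mark meets the red button's scale line in both views, and every estimate agrees to within about 0.5°. The hand is clear, so I'm handing in.

```bash
python3 -c "
from bench import r
print(r.finish_job())"
```

```text
the job is handed in; nothing more can be done
None
```

The dial's white mark now lines up with the red button's scale line to within about 0.5° in both cameras, the hand is clear, and I handed the job in at about 20 s; I saw nothing disturbed but did not re-measure the loose items.

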